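# Weigh the lunch carrier with the sprung hand scale

### The job

Take the hand scale off its slanted stand, catch the lunch carrier's handle on the scale's hook and lift with the scale held upright until the carrier hangs about 3 cm clear of its trivet, held still for a good second so that the weight can be read. Then set the carrier gently back down upright on its trivet, unhook it, and put the scale back in its stand as it was. Handle the carrier only with the hook, and leave the plate, the cup and the notebook alone.

Things in the scene. Friction and masses are not known exactly. Their poses are not given: they have to be found in the camera images.
- scale: Sprung hand scale: grey housing 50 x 22 x 75 mm (its y, x, z), white dial on its +x face, black handle block 24 x 18 mm (y, x) on top from z = 75 to 135 mm, steel hook below, in its x-z plane and open to +x. Origin: centre of the housing's underside, +z to the handle. 190 g. Starts in the stand, z axis leaning 0.55 rad, handle end to the stand's -x, dial up.
- scale_grip (a point): Middle of the scale's black handle, 105 mm above the scale's origin along its z; its axes are the scale's.
- hook (a joint): How far the spring is stretched, in m: the hook slides out of the housing along the scale's -z from 0 to 0.045. Spring 180 N/m with 0.5 N preload, well damped: the carrier stretches it by 15 to 29 mm.
- hook_seat (a point): Centre of a hung bar in the hook: unstretched, 51 mm below the scale's origin on its axis; moves with the hook. 5 mm rod: from the axis it swings out 20 mm to -x, back under the seat (lowest point 9.5 mm below it), up to a tip at x = +22 mm, top 12 mm above the seat. A bar passes over the tip into the hook when its centre is 16 to 30 mm above the seat.
- carrier: Round steel lunch carrier (tiffin), 104 mm diameter, lid top 62 mm above its underside, with a stiff arched wire handle (7 mm rod, does not fold) in its y-z plane: uprights at y = +-54 mm rising to a peak over the middle. Origin: centre of its underside, z up. Mass unknown, 0.3 to 0.56 kg. Starts standing on the trivet.
- bail (a point): Peak of the carrier's wire handle: centre of the rod, 108 mm above the carrier's origin, 46 mm above its lid. The rod runs along the carrier's y there and slopes down 28 degrees to both sides, so a hook entering along the carrier's x (either way) can catch it.
- trivet: Fixed cork disc under the carrier, 180 mm diameter, 4 mm thick. Origin: centre of its underside, on the table.
- stand: Fixed plywood stand, base 150 x 90 mm (x, y), origin: centre of its underside. Strips and ledges slope at 0.55 rad from vertical, top to the stand's -x: the scale lies with its -x face on the strips and its underside on the ledges, between cheeks 60 mm apart; the middle 24 mm are open for the hook. The scale lifts straight up out and goes straight down in at that slope; its handle stands free.
- stand_rest (a point): Where the scale's origin lies when it rests in the stand: 30 mm ahead (+x) of the stand's origin and 85 mm above it.
- stand_grip (a point): Where scale_grip lies when the scale rests in the stand: 105 mm up the slope from stand_rest (24.9 mm behind the stand's origin, 174.5 mm above it).
- dish: Bystander: lime-green plate, 150 mm diameter, 18 mm high. Origin: centre of its underside.
- cup: Bystander: white plastic cup, 72 mm diameter, 90 mm high. Origin: centre of its underside.
- notebook: Bystander: closed spiral notebook, 210 x 150 x 15 mm. Origin: centre of its underside.
Mind the look-alikes: they are no part of the job. Leave any purple or red look-alike of the stand alone.

How it is judged:
By the outcome, as a careful person would: the job done as asked, in the order asked, and still so for the second after the job is handed in, with the robot touching nothing.
It also fails if it takes over 58 s, if anything falls off the work surface, if the arm or the gripper's body presses on something with over 40 N, if the wrist force passes 120 N, or if a joint passes its speed limit or range.

### The arm

A 7-joint arm with a two-finger parallel gripper is mounted at the origin on the work surface. World frame = base frame: x ahead of the robot, y to its left, z up, the work surface at z = 0. Lengths are in m, angles in rad, forces in N, time in s.
With the tool pointing down it reaches from about 0.4 to 0.75 m from the base axis. Payload 19.5 kg.
Tool frame: the origin (TCP) lies between the finger pads; the fingertips stand 17 mm ahead of it and the grasp point (between the pads) lies 2 mm behind it; z points along the fingers, y is the line along which they close (so a half turn about z gives the same grasp; the last joint's range is limited). The gripper opens to 85 mm and grips with 20 to 120 N. Pads are 22 mm wide; open, the fingers measure 114 mm over their backs; the gripper's body (76 mm by 85 mm) begins 54 mm behind the grasp point. The pads swing forward as they close: fully open they stand 13 mm farther back than shut.
Start: joints at [1.07, 0.707, -0.028, 1.485, 0.022, 0.951, -0.075], TCP at [0.255, -0.516, 0.248] pointing down, gripper open.
Joint ranges: [-2.71, 2.71], [-0.32, 2.16], [-1.57, 1.52], [0, 2.45], [-1.46, 4.6], [0, 2.02], [-2.83, 2.83]. Speed limits (rad/s): [1.89, 1.89, 2.57, 2.57, 3.01, 3.01, 3.01].

### API

Orientations are given as a rotation vector (axis times angle).
In Python, from bench import robot, optics, ticket gives the robot as it stands. The module is installed in compiled form; this text tells all that it offers.
- The arm moves only by the shell command python3 -m inch 'ROWS' [FORCE]. ROWS is JSON, a list that holds one entry, the list of rows, each a list of 7 numbers: the opening, from 0 (shut) to 1 (fully open), then the shift along the tool's x, y, z in m, then the turn, a rotation vector about the tool's x, y, z in degrees. In form: [[[grip, x, y, z, ax, ay, az], ...]]. A call has 1 to 12 rows; each row shifts and turns the commanded pose from where the row before left it, along the tool's axes as they then stand; what a row does not reach is not made up. A row lasts 1/8 s, in which the tool goes at most 62.5 mm and 10.7 degrees, less where a joint would pass 70% of its speed; a pose out of reach is approached as far as the arm can. A call is refused whole if a number of a shift passes 0.0625 or a number of a turn 10.7, either way. A call with a gripper value outside its range is refused whole. The fingers move at their own pace and stop on an object; FORCE is the grip in N (left out, the last holds). Time passes only in rows, so rows that do not move let the fingers close. It gives the time, the measured TCP pose, the force, the opening and the grip force at its end, in the units of the state.
- robot.observe(): the state, without advancing time (a new reading comes with each control period).
- optics.snapshot(name): name is "scene" or "top"; returns a dict with "img" (420x560x3 uint8, blue, green, red), "range_z" (420x560 float32, m along the optical axis (not along the pixel's ray), 0 where there is no reading), "camera_matrix" (3x3 intrinsics, pixels), "distortion" ([k1, k2, p1, p2, k3] as OpenCV has them; the pictures are not rectified), "position" and "attitude" of the camera in the world. Camera axes: x right, y down, z forward; pixel columns grow to the right and rows downward; lengths in m; the calibration is good to about 2 mm. A picture is of the moment at which its call begins.
- ticket.hand_in(): hands the job in; it is judged then, once.
The state is a dict: "clock": time; "joint_pos": joint angles; "joint_velocities": joint speeds; "joint_efforts": joint torques, N m; "eef_pos": TCP position; "ee_rot": TCP orientation; "ft_force": force on the tool from outside, world axes, zero at the start; "moment": the same for the moment, N m; "gripper_width": finger opening in m; "grasp_force": force on a finger pad.
Only numpy, scipy, OpenCV 4.12 (cv2) and the standard library are available. Lean on these libraries where they do the work, as an engineer would, in place of code of your own. Each camera call takes 0.05 s, during which the arm holds its last target. There are 200 camera calls.

## Working session

There is one attempt and no reset: what is moved stays moved. The work goes in short steps, Python scripts to look and compute and a shell command to move; the robot and the scene stay as the last step left them, time stands still between calls to the robot, and variables do not carry over. Pictures are saved under pics/ and viewed, at most 10 in all, crops included, and the job is handed in when it is done.

```bash
mkdir -p pics; cat > h.py <<'E'
import numpy as np,cv2
from scipy.spatial.transform import Rotation as R
from bench import robot,optics,ticket
def snap(n,f):
    s=optics.snapshot(n); np.savez(''+f+'.npz',**s); cv2.imwrite('pics/'+f+'.png',s['img']); return s
def load(f): return dict(np.load(''+f+'.npz'))
def rot(s):
    a=np.array(s['attitude'])
    return a if a.shape==(3,3) else (R.from_rotvec(a).as_matrix() if a.size==3 else R.from_quat(a).as_matrix())
def ray(s,uv):
    p=cv2.undistortPoints(np.array(uv,float).reshape(-1,1,2),s['camera_matrix'],s['distortion'])[:,0]
    return np.c_[p,np.ones(len(p))]@rot(s).T
def onz(s,uv,z):
    d=ray(s,uv); return s['position']+d*((z-s['position'][2])/d[:,2])[:,None]
def dep(s,uv):
    uv=np.array(uv).reshape(-1,2); d=ray(s,uv); return s['position']+d*s['range_z'][uv[:,1].astype(int),uv[:,0].astype(int)][:,None]
def cloud(s):
    v,u=np.mgrid[:420,:560]; return dep(s,np.c_[u.ravel(),v.ravel()]).reshape(420,560,3)
E
python3 - <<'E'
from h import *
for n in('scene','top'):
    s=snap(n,n+'0'); print(n,s['position'],s['attitude'],s['camera_matrix'].ravel(),s['distortion'],(s['range_z']==0).mean())
print(robot.observe())
E
```

```text
scene [ 1.04845528 -0.24900275  0.8711938 ] [-2.11683379 -1.52368553  0.48320583] [383.49904259   0.         274.41855383   0.         383.49904259
 210.6038903    0.           0.           1.        ] [-0.10904977  0.          0.          0.          0.        ] 0.0039880952380952385
top [ 0.41267298 -0.11841572  1.4376005 ] [-2.18385698  2.14141555 -0.08854902] [512.99415244   0.         282.39464633   0.         512.99415244
 206.70279262   0.           0.           1.        ] [-0.13855145  0.          0.          0.          0.        ] 0.004085884353741497
{'clock': 0.1, 'joint_pos': array([ 1.07032204,  0.70704426, -0.02763383,  1.48498736,  0.02199036,
        0.95091343, -0.07547328]), 'joint_velocities': array([-0.00061373, -0.00175216,  0.0007571 , -0.00115479,  0.00013039,
        0.00130295,  0.00198353]), 'joint_efforts': array([ 2.20076035e-03, -8.84297705e+01,  1.23676423e+00, -2.36457467e+01,
        1.71363680e-02,  4.99656904e-03,  1.13185031e-04]), 'eef_pos': array([ 0.25454004, -0.51532108,  0.24786377]), 'ee_rot': array([-3.05829667e+00, -7.14157628e-01,  3.98029513e-04]), 'ft_force': array([-0.48224105, -0.01164472,  0.5614164 ]), 'moment': array([-0.02880163, -0.01940064,  0.00886925]), 'grasp_force': 0.0, 'gripper_width': 0.08517259351208811}
```

View pics/scene0.png

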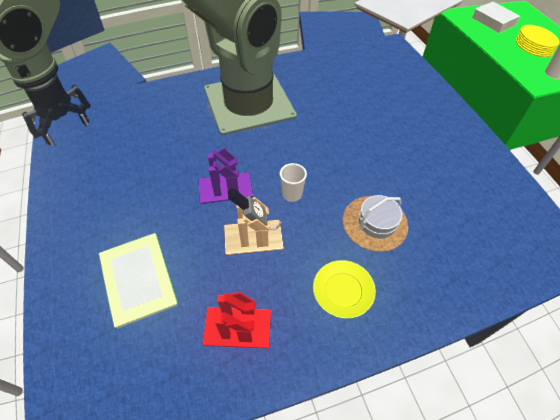

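View pics/top0.png

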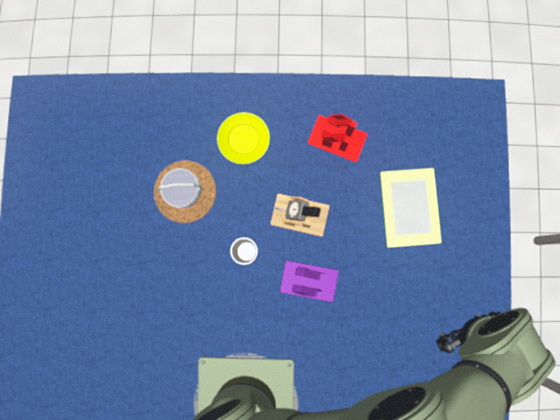

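Scene: there are three stands. Purple is at (225,178), red at (237,320), and plain plywood at (254,225) with the scale on it (dial at 258,208, handle at 237,197). In the top view the plywood one is at (300,215). It's the only one that is plywood and holds the scale, so it is the one meant. The carrier is at top (181,188), with the handle bar running roughly left-right.

```bash
python3 - <<'E'
from h import *
a=load('scene0');b=load('top0')
c1=cv2.resize(a['img'][150:270,200:320],(400,400),interpolation=3)
c2=cv2.resize(b['img'][140:260,220:340],(400,400),interpolation=3)
c3=cv2.resize(b['img'][150:230,140:220],(400,400),interpolation=3)
cv2.imwrite('pics/crop1.png',np.hstack([c1,c2]));
C=cloud(b)
hsv=cv2.cvtColor(b['img'],cv2.COLOR_BGR2HSV)
def info(nm,m):
    P=C[m]; print(nm,m.sum(),'med',np.median(P,0).round(3),'lo',np.percentile(P,1,0).round(3),'hi',np.percentile(P,99,0).round(3)); return P
# stand base: wood
box=np.zeros((420,560),bool); box[185:245,262:338]=1
wood=box&(hsv[...,0]<30)&(hsv[...,1]>50)&(hsv[...,2]>90)
info('wood',wood)
base=wood&(C[...,2]<0.03); P=info('base',base)
r=cv2.minAreaRect(np.float32(P[:,:2])); print(r, cv2.boxPoints(r).round(3).tolist())
blk=box&(hsv[...,2]<70)&(C[...,2]>0.1); P=info('black',blk)
# trivet/carrier
bx=np.zeros((420,560),bool); bx[150:232,145:225]=1
cork=bx&(hsv[...,0]<25)&(hsv[...,1]>70); P=info('cork',cork)
print(cv2.minEnclosingCircle(np.float32(P[:,:2])))
h=C[...,2]
lid=bx&(abs(h-0.066)<0.012);P=info('lid',lid);print(cv2.minEnclosingCircle(np.float32(P[:,:2])))
w=bx&(h>0.082);P=info('wire',w)
print(P.round(3)[::4].tolist())
E
```

```text
wood 1214 med [ 0.519 -0.143  0.009] lo [ 0.48  -0.218 -0.   ] hi [ 0.587 -0.065  0.197]
base 873 med [ 0.519 -0.151  0.007] lo [ 0.48  -0.218 -0.   ] hi [ 0.587 -0.064  0.016]
((0.5332686901092529, -0.1413295567035675), (0.14898082613945007, 0.08976436406373978), 78.17921447753906) [[0.4740000069141388, -0.20499999821186066], [0.5619999766349792, -0.22300000488758087], [0.5920000076293945, -0.07800000160932541], [0.5049999952316284, -0.05900000035762787]]
black 133 med [ 0.526 -0.164  0.189] lo [ 0.516 -0.184  0.159] hi [ 0.539 -0.145  0.206]
cork 1640 med [0.575 0.164 0.004] lo [ 0.508  0.102 -0.004] hi [0.678 0.272 0.012]
((0.5250176191329956, 0.07299809157848358), 0.22204720973968506)
lid 1020 med [0.594 0.189 0.061] lo [0.548 0.14  0.054] hi [0.648 0.241 0.071]
((0.5976377725601196, 0.19167707860469818), 0.05725560337305069)
wire 133 med [0.597 0.172 0.105] lo [ 0.413 -0.118  0.083] hi [0.605 0.238 1.438]
[[0.413, -0.118, 1.438], [0.413, -0.118, 1.438], [0.413, -0.118, 1.438], [0.601, 0.189, 0.115], [0.602, 0.18, 0.109], [0.603, 0.171, 0.099], [0.603, 0.16, 0.1], [0.605, 0.152, 0.086], [0.599, 0.21, 0.105], [0.599, 0.198, 0.11], [0.598, 0.186, 0.115], [0.599, 0.177, 0.107], [0.6, 0.167, 0.107], [0.601, 0.158, 0.098], [0.603, 0.149, 0.088], [0.598, 0.23, 0.089], [0.596, 0.214, 0.108], [0.597, 0.205, 0.104], [0.596, 0.192, 0.111], [0.596, 0.182, 0.11], [0.597, 0.171, 0.109], [0.598, 0.162, 0.1], [0.599, 0.153, 0.095], [0.6, 0.143, 0.091], [0.595, 0.228, 0.096], [0.595, 0.217, 0.097], [0.594, 0.205, 0.101], [0.592, 0.229, 0.094], [0.591, 0.24, 0.083], [0.413, -0.118, 1.438], [0.413, -0.118, 1.438], [0.413, -0.118, 1.438], [0.413, -0.118, 1.438], [0.413, -0.118, 1.438]]
```

View pics/crop1.png

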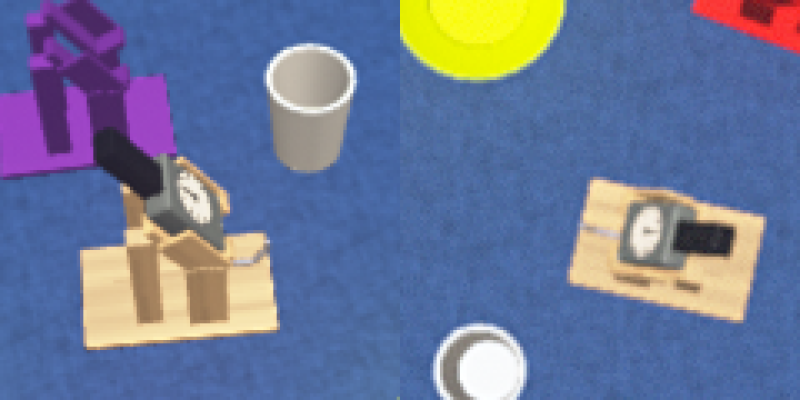

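The crop shows the wooden stand with the grey scale in it: handle up to the right in the top crop (705,238), hook poking out left (600,230). Next I'll refine the poses using both views and rays.

```bash
cat >> h.py <<'E'
def mv(p,Rt,st=None):
    """shift in current tool axes and turn (deg, tool axes) to target"""
    st=st or robot.observe(); Rc=R.from_rotvec(st['ee_rot']); 
    print('t',round(st['clock'],2),'pos',np.round(st['eef_pos'],4),'shift(tool,mm)',(1e3*Rc.inv().apply(np.array(p)-st['eef_pos'])).round(1),'turn(deg)',np.degrees((Rc.inv()*Rt).as_rotvec()).round(2),'world shift',(1e3*(np.array(p)-st['eef_pos'])).round(1))
    print('  F',np.round(st['ft_force'],1),'w',round(st['gripper_width'],4),'gf',round(float(st['grasp_force']),1),'q',np.round(st['joint_pos'],2))
def scaleR(yaw,lean):  # scale orientation, lean: z toward -x
    return R.from_euler('z',yaw,degrees=True)*R.from_euler('y',-lean)
def toolR(Rs): return Rs*R.from_euler('x',180,degrees=True)  # tool x=scale x, y=-y, z=-z
E
python3 - <<'E'
from h import *
for f,win in(('top0',((185,245),(262,338),(150,232),(145,225))),('scene0',((190,260),(215,290),(188,255),(335,415)))):
    s=load(f);C=cloud(s);hsv=cv2.cvtColor(s['img'],cv2.COLOR_BGR2HSV)
    (a,b),(c,d),(e,g),(i,j)=win
    m=np.zeros((420,560),bool);m[a:b,c:d]=1
    w=m&(hsv[...,0]<30)&(hsv[...,1]>50)&(hsv[...,2]>70)&(C[...,2]<0.02)&(C[...,2]>-.01)
    w=cv2.morphologyEx(w.astype(np.uint8),cv2.MORPH_OPEN,np.ones((2,2)))>0
    zb=np.median(C[w][:,2]); v,u=np.nonzero(w); P=onz(s,np.c_[u,v],zb)[:,:2]
    print(f,'stand',zb,cv2.minAreaRect(np.float32(P)))
    m=np.zeros((420,560),bool);m[e:g,i:j]=1
    k=m&(hsv[...,0]<25)&(hsv[...,1]>100)&(C[...,2]<.02)
    v,u=np.nonzero(k);P=onz(s,np.c_[u,v],.004)[:,:2].astype(np.float32)
    H=cv2.convexHull(P); print(' trivet',cv2.minEnclosingCircle(P),cv2.fitEllipse(H))
    l=m&(abs(C[...,2]-.066)<.008)&(hsv[...,1]<90);v,u=np.nonzero(l);P=onz(s,np.c_[u,v],.066)[:,:2].astype(np.float32)
    print(' lid',cv2.fitEllipse(cv2.convexHull(P)))
    q=m&(C[...,2]>.085)&(C[...,2]<.13);P=C[q];vx,vy,x0,y0=cv2.fitLine(np.float32(P[:,:2]),2,0,.01,.01).ravel()
    print(' wire',q.sum(),'yaw of y',np.degrees(np.arctan2(vy,vx))%180,x0,y0,'mean y',P[:,1].min(),P[:,1].max(),'zmax',np.percentile(P[:,2],95))
    bk=np.zeros((420,560),bool);bk[a-15:b,c-10:d]=1;bk&=(hsv[...,2]<60)&(C[...,2]>.12)&(C[...,2]<.3)
    print(' handle',bk.sum(),np.median(C[bk],0))
st=robot.observe();print(R.from_rotvec(st['ee_rot']).as_matrix().round(3))
E
```

```text
top0 stand 0.006913859542209022 ((0.5303043723106384, -0.14407454431056976), (0.14910705387592316, 0.0895288735628128), 78.18582153320312)
 trivet ((0.5931615233421326, 0.18698370456695557), 0.08767825365066528) ((0.5934048295021057, 0.18731708824634552), (0.17311473190784454, 0.1745602935552597), 98.19566345214844)
 lid ((0.5970188975334167, 0.19004137814044952), (0.10179242491722107, 0.1089111864566803), 178.36123657226562)
 wire 100 yaw of y 95.03375 0.5985703 0.18700118 mean y 0.14284493492046801 0.2381492235414454 zmax 0.11485075674847994
 handle 119 [ 0.52642591 -0.16373713  0.18797099]
scene0 stand 0.007495524009264121 ((0.5403149127960205, -0.1401510238647461), (0.14886507391929626, 0.09124981611967087), 77.9444351196289)
 trivet ((0.5974634289741516, 0.18657128512859344), 0.08823192119598389) ((0.5973443388938904, 0.18649506568908691), (0.1745740920305252, 0.17544181644916534), 4.954017639160156)
 lid ((0.603435218334198, 0.18719689548015594), (0.09909619390964508, 0.11377269774675369), 15.217082977294922)
 wire 103 yaw of y 95.00472 0.60067743 0.18398136 mean y 0.1419687106583934 0.23581337710824385 zmax 0.11360294767161454
 handle 223 [ 0.53766394 -0.16720078  0.18441636]
[[ 0.897  0.443 -0.   ]
 [ 0.443 -0.897  0.001]
 [-0.    -0.001 -1.   ]]
```

```bash
python3 - <<'E'
from h import *
for f in('top0','scene0'):
    s=load(f);C=cloud(s);hsv=cv2.cvtColor(s['img'],cv2.COLOR_BGR2HSV)
    t=(hsv[...,0]>100)&(hsv[...,0]<125)&(hsv[...,1]>120)&(abs(C[...,2])<.03)&(C[...,0]>.3)&(C[...,0]<.8)&(abs(C[...,1])<.4)
    P=C[t];A=np.c_[P[:,:2]-[.55,0],np.ones(len(P))];print(f,np.linalg.lstsq(A,P[:,2],rcond=None)[0],(P[:,2]).std())
    # lime plate and cup: common objects for view-to-view offset
    k=(hsv[...,0]>25)&(hsv[...,0]<35)&(hsv[...,1]>200)&(C[...,0]>.6)&(C[...,0]<.9)&(C[...,1]<.3)&(C[...,1]>-.1)&(C[...,2]<.05)
    v,u=np.nonzero(k);print(' plate',cv2.minEnclosingCircle(onz(s,np.c_[u,v],.018)[:,:2].astype(np.float32)))
    g=(hsv[...,0]>30)&(hsv[...,0]<60)&(abs(C[...,0])<.25)&(abs(C[...,1])<.25)&(C[...,2]<.06)&(C[...,2]>0.003)
    Q=C[g];print(' baseplate',g.sum(),np.median(Q[:,2]),Q.min(0).round(3),Q.max(0).round(3))
    bk=(hsv[...,2]<60)&(C[...,2]>.13)&(C[...,2]<.24)&(abs(C[...,0]-.53)<.05)&(abs(C[...,1]+.16)<.06)
    Q=C[bk];d=np.array([np.sin(np.radians(78.1)),-np.cos(np.radians(78.1))])
    lat=Q[:,:2]@d; print(' handle lateral',np.percentile(lat,[3,50,97]),'along',np.percentile(Q[:,:2]@[-d[1],d[0]],[3,97]), 'z',np.percentile(Q[:,2],[3,97]))
    for c in((.533,-.1415),(.5303,-.144),(.54,-.14)):print(np.dot(c,d).round(4),end=' ')
    print()
E
```

```text
top0 [ 0.00045975  0.00012329 -0.00084864] 0.00309384002604294
 plate ((0.7472919821739197, 0.022897573187947273), 0.07178261876106262)
 baseplate 3296 0.011293982328677066 [-0.018 -0.135  0.003] [0.134 0.132 0.059]
 handle lateral [0.54041748 0.54942847 0.55879183] along [-0.07109255 -0.03506909] z [0.16121999 0.20295478]
0.5507 0.5486 0.5573 
scene0 [ 0.0002315   0.00042976 -0.00042611] 0.001627805537777345
 plate ((0.7494991421699524, 0.022765614092350006), 0.07166168838739395)
 baseplate 2502 0.011416050456372062 [-0.129 -0.131  0.003] [0.139 0.131 0.06 ]
 handle lateral [0.54555356 0.56130336 0.56486165] along [-0.07089084 -0.03459088] z [0.15645112 0.20303005]
0.5507 0.5486 0.5573
```

```bash
cat > pre.py <<'E'
from h import *
Rg=toolR(scaleR(78.1,.55)); zg=Rg.as_matrix()[:,2]
G=np.array([.5284,-.1659,.1745])+.002*zg
if __name__=='__main__':
    print(zg); mv(G-.1*zg,Rg)
E
python3 pre.py
```

```text
[ 0.10778029  0.51145415 -0.85252452]
t 0.1 pos [ 0.2545 -0.5153  0.2479] shift(tool,mm) [ 368.6 -151.7  -10. ] turn(deg) [ 14.18  29.29 -50.48] world shift [263.3 299.3  10.2]
  F [-0.5 -0.   0.6] w 0.0852 gf 0.0 q [ 1.07  0.71 -0.03  1.48  0.02  0.95 -0.08]
```

```bash
python3 -m inch '[[[1,0,0,-0.05,0,0,0],[1,0.046,-0.019,0,0,0,0],[1,0.046,-0.019,0,0,0,0],[1,0.046,-0.019,0,0,0,0],[1,0.046,-0.019,0,0,0,0],[1,0.046,-0.019,0,0,0,0],[1,0.046,-0.019,0,0,0,0],[1,0.046,-0.019,0,0,0,0],[1,0.046,-0.019,0,0,0,0],[1,0,0,0,0,0,0]]]'
python3 -m inch '[[[1,0,0,0,1.77,3.66,-6.31],[1,0,0,0,1.77,3.66,-6.31],[1,0,0,0,1.77,3.66,-6.31],[1,0,0,0,1.77,3.66,-6.31],[1,0,0,0,1.77,3.66,-6.31],[1,0,0,0,1.77,3.66,-6.31],[1,0,0,0,1.77,3.66,-6.31],[1,0,0,0,1.77,3.66,-6.31],[1,0,0,0,0,0,0],[1,0,0,0,0,0,0]]]'; python3 pre.py
```

```text
clock: 1.35
eef_pos: [0.5191, -0.2128, 0.2977]
ee_rot: [-3.056, -0.722, -0.0]
ft_force: [-0.6, 0.0, 0.0]
gripper_width: 0.0849
grasp_force: 0.0
clock: 2.6
eef_pos: [0.5172, -0.2162, 0.2984]
ee_rot: [-2.126, -1.721, -0.597]
ft_force: [0.3, 0.4, -0.2]
gripper_width: 0.0854
grasp_force: 0.0
[ 0.10778029  0.51145415 -0.85252452]
t 2.6 pos [ 0.5172 -0.2162  0.2984] shift(tool,mm) [-20.7   0.6  34.6] turn(deg) [ 0.08  0.14 -0.12] world shift [  0.6   0.2 -40.3]
  F [ 0.3  0.4 -0.2] w 0.0854 gf 0.0 q [ 0.83  0.79 -0.53  1.34 -0.18  1.22  0.28]
```

```bash
python3 -m inch '[[[1,-0.0207,0.0006,0.01,0,0,0],[1,0,0,0.025,0,0,0],[1,0,0,0.03,0,0,0],[1,0,0,0.025,0,0,0],[1,0,0,0.022,0,0,0],[1,0,0,0.022,0,0,0],[1,0,0,0,0,0,0],[1,0,0,0,0,0,0]]]'; python3 - <<'E'
from pre import *
mv(G,Rg)
a=snap('scene','scene1');b=snap('top','top1')
cv2.imwrite('pics/crop2.png',np.hstack([cv2.resize(a['img'][140:260,190:310],(400,400),interpolation=3),cv2.resize(b['img'][160:260,250:350],(400,400),interpolation=3)]))
E
```

```text
clock: 3.6
eef_pos: [0.5288, -0.166, 0.1735]
ee_rot: [-2.125, -1.723, -0.598]
ft_force: [0.3, -0.3, 0.8]
gripper_width: 0.0851
grasp_force: 0.0
t 3.6 pos [ 0.5288 -0.166   0.1735] shift(tool,mm) [ 0.5 -0.4  1.1] turn(deg) [ 0.08  0.11 -0.01] world shift [-0.1  1.1 -0.7]
  F [ 0.3 -0.3  0.8] w 0.0851 gf 0.0 q [ 0.76  0.92 -0.53  1.56 -0.17  0.86  0.31]
```

View pics/crop2.png

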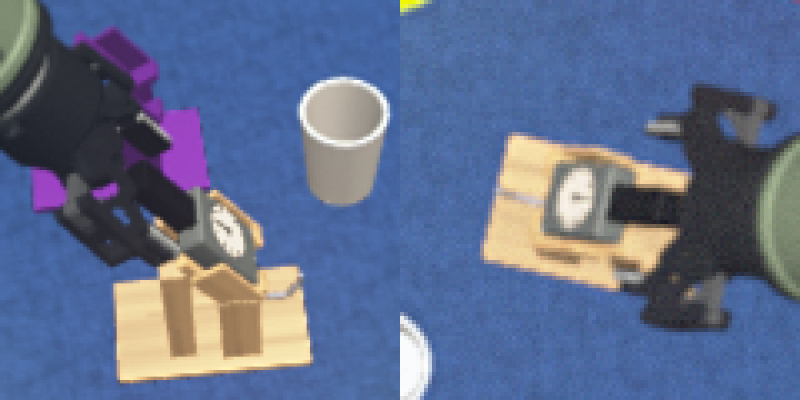

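Top crop: the silver pads at (665,125) and (632,278) straddle the handle at (645,203), well centred, and in the scene view the fingers are clear of the stand. Closing now.

```bash
python3 -m inch '[[[0.2,0,0,0,0,0,0],[0.0,0,0,0,0,0,0],[0,0,0,0,0,0,0],[0,0,0,0,0,0,0],[0,0,0,0,0,0,0],[0,0,0,0,0,0,0],[0,0,0,0,0,0,0],[0,0,0,0,0,0,0]]]' 80; python3 -c "
from pre import *
mv(G,Rg)"
```

```text
clock: 4.7
eef_pos: [0.5286, -0.1653, 0.1733]
ee_rot: [-2.123, -1.723, -0.598]
ft_force: [-3.5, -2.0, 5.5]
gripper_width: 0.0226
grasp_force: 78.3
t 4.7 pos [ 0.5286 -0.1653  0.1733] shift(tool,mm) [ 0.1 -0.1  0.7] turn(deg) [0.03 0.06 0.02] world shift [ 0.   0.4 -0.5]
  F [-3.5 -2.   5.5] w 0.0226 gf 78.3 q [ 0.76  0.92 -0.53  1.56 -0.17  0.86  0.31]
```

```bash
python3 -m inch '[[[0,0,0,-0.004,0,0,0],[0,0,0,-0.008,0,0,0],[0,0,0,-0.012,0,0,0],[0,0,0,-0.016,0,0,0],[0,0,0,-0.02,0,0,0],[0,0,0,-0.025,0,0,0],[0,0,0,-0.025,0,0,0],[0,0,0,-0.025,0,0,0],[0,0,0,-0.025,0,0,0],[0,0,0,0,0,0,0]]]'; python3 - <<'E'
from pre import *
yaw=5.0
Rh=toolR(scaleR(yaw,0)); B=np.array([.5975,.187,.112])
np.savez('plan.npz',B=B)
# approach: seat 60mm before bail along -x, seat 23 below bail; tcp z= seat+.156-.002
d=np.array([np.cos(np.radians(yaw)),np.sin(np.radians(yaw)),0])
mv(B-.075*d+[0,0,.09+.154],Rh)
E
```

```text
clock: 5.95
eef_pos: [0.5114, -0.248, 0.3109]
ee_rot: [-2.126, -1.723, -0.6]
ft_force: [-0.1, 0.2, -2.5]
gripper_width: 0.0231
grasp_force: 78.6
t 5.95 pos [ 0.5114 -0.248   0.3109] shift(tool,mm) [383.5 -77.8 180.7] turn(deg) [-19.82 -27.08  71.12] world shift [ 11.4 428.5  45.1]
  F [-0.1  0.2 -2.5] w 0.0231 gf 78.6 q [ 0.87  0.8  -0.53  1.25 -0.17  1.31  0.3 ]
```

```bash
python3 -m inch '[[[0,0,0,0,-2.48,-3.385,8.89],[0,0,0,0,-2.48,-3.385,8.89],[0,0,0,0,-2.48,-3.385,8.89],[0,0,0,0,-2.48,-3.385,8.89],[0,0,0,0,-2.48,-3.385,8.89],[0,0,0,0,-2.48,-3.385,8.89],[0,0,0,0,-2.48,-3.385,8.89],[0,0,0,0,-2.48,-3.385,8.89],[0,0,0,0,0,0,0],[0,0,0,-0.045,0,0,0],[0,0,0,0,0,0,0]]]'
python3 -m inch '[[[0,0.003,-0.02,0,0,0,0],[0,0.005,-0.045,0,0,0,0],[0,0.005,-0.045,0,0,0,0],[0,0.005,-0.045,0,0,0,0],[0,0.005,-0.045,0,0,0,0],[0,0.005,-0.045,0,0,0,0],[0,0.005,-0.045,0,0,0,0],[0,0.005,-0.045,0,0,0,0],[0,0.005,-0.045,0,0,0,0],[0,0.005,-0.035,0,0,0,0],[0,0,0,0,0,0,0],[0,0,0,0,0,0,0]]]'
python3 - <<'E'
from pre import *
yaw=5.0
Rh=toolR(scaleR(yaw,0)); B=np.array([.5975,.187,.112])
d=np.array([np.cos(np.radians(yaw)),np.sin(np.radians(yaw)),0])
mv(B-.075*d+[0,0,.09+.154],Rh)
E
```

```text
clock: 7.32
eef_pos: [0.5117, -0.2477, 0.3567]
ee_rot: [-3.137, -0.145, -0.005]
ft_force: [-0.0, -1.3, -2.4]
gripper_width: 0.0231
grasp_force: 79.5
clock: 8.82
eef_pos: [0.5221, 0.1702, 0.3547]
ee_rot: [-3.137, -0.141, 0.004]
ft_force: [0.0, -0.5, -2.4]
gripper_width: 0.0231
grasp_force: 79.3
t 8.82 pos [0.5221 0.1702 0.3547] shift(tool,mm) [  1.6 -10.2  -1.3] turn(deg) [-0.1   0.14  0.14] world shift [ 0.6 10.2  1.3]
  F [ 0.  -0.5 -2.4] w 0.0231 gf 79.3 q [-0.43  0.57  0.11  1.38 -0.07  1.2  -1.79]
```

```bash
python3 -m inch '[[[0,0.002,-0.016,0,0,0,0],[0,0,0,0.03,0,0,0],[0,0,0,0.03,0,0,0],[0,0,0,0.026,0,0,0],[0,0,0,0,0,0,0],[0,0,0,0,0,0,0],[0,0,0,0,0,0,0]]]'; python3 - <<'E'
from pre import *
yaw=5.0
Rh=toolR(scaleR(yaw,0)); B=np.array([.599,.189,.112])
d=np.array([np.cos(np.radians(yaw)),np.sin(np.radians(yaw)),0])
mv(B-.075*d+[0,0,-.023+.154],Rh)
a=snap('scene','scene2');b=snap('top','top2')
st=robot.observe();p=st['eef_pos']
# predicted hook seat/tip, bail pixels in scene
def px(s,P):
    Rm=rot(s);return cv2.projectPoints(np.array(P,float),cv2.Rodrigues(Rm.T)[0],-Rm.T@s['position'],s['camera_matrix'],s['distortion'])[0][:,0].round(1)
T=R.from_rotvec(st['ee_rot']);f=lambda x,y,z:p+T.apply([x,y,z])
pts=[f(0,0,.154),f(.022,0,.142),f(0.011,0,.103),f(0.011,.025,.103),f(.011,-.025,.103),B]
for s in(a,b):print(px(s,pts).tolist())
cv2.imwrite('pics/crop3.png',np.hstack([cv2.resize(a['img'][150:250,330:430],(400,400),interpolation=3),cv2.resize(b['img'][140:240,130:230],(400,400),interpolation=3)]))
E
```

```text
clock: 9.7
eef_pos: [0.5233, 0.187, 0.2703]
ee_rot: [-3.136, -0.139, 0.0]
ft_force: [0.1, 0.1, -1.8]
gripper_width: 0.0231
grasp_force: 79.1
t 9.7 pos [0.5233 0.187  0.2703] shift(tool,mm) [ 0.6  4.7 27.3] turn(deg) [-0.13 -0.    0.08] world shift [  1.   -4.6 -27.3]
  F [ 0.1  0.1 -1.8] w 0.0231 gf 79.1 q [-0.45  0.65  0.1   1.52 -0.07  0.96 -1.81]
[[371.4, 175.5], [377.0, 178.6], [377.9, 165.3], [369.3, 168.3], [386.3, 162.3], [385.5, 198.6]]
[[174.3, 212.4], [172.9, 203.6], [169.6, 206.3], [179.4, 205.6], [159.8, 206.9], [175.2, 183.8]]
```

View pics/crop3.png

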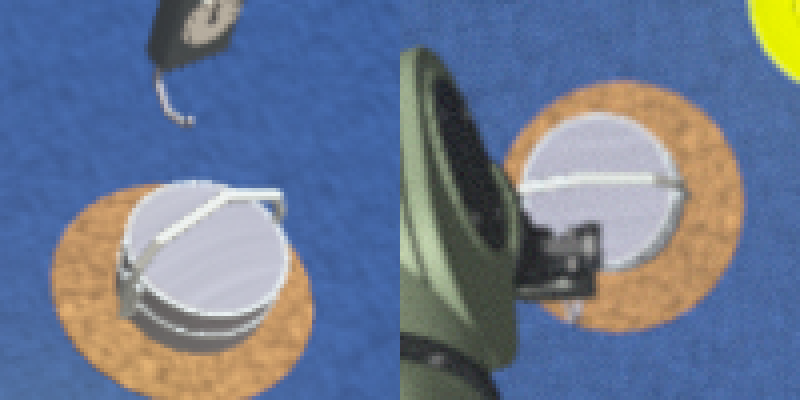

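Scene crop: the hook tip is at (377.5,180.5), as predicted. The bail runs from (362,215) over its peak near (388,198) to (401,198). Top crop: its ends are at (160,187) and (200,186). I'll compute the bail centre from the shoulders.

```bash
python3 - <<'E'
from h import *
a=load('scene0');b=load('top0')
# wire pixels from depth (before the arm came), lifted to bail plane; fit z profile
for s in(a,b):
    C=cloud(s);m=(C[...,2]>.072)&(C[...,2]<.125)&(np.hypot(C[...,0]-.599,C[...,1]-.189)<.075)
    n=cv2.connectedComponents(m.astype(np.uint8))
    # project rays onto the vertical plane through x0 along yaw 95
    v,u=np.nonzero(m)
    d=ray(s,np.c_[u,v]);o=s['position'];nrm=np.array([np.cos(np.radians(5)),np.sin(np.radians(5)),0])
    P0=np.array([.599,.189,0]);t=((P0-o)@nrm)/(d@nrm);P=o+d*t[:,None]
    if s is b: P=C[m]
    y=P[:,1];z=P[:,2]
    for lo in np.arange(.12,.26,.008):
        k=(y>=lo)&(y<lo+.008)
        if k.any():print(round(lo+.004,3),k.sum(),'z',z[k].mean().round(4),'x',C[m][k][:,0].mean().round(4))
    print('ymin/max',y.min(),y.max())
def tri(p,q):
    o1,o2=a['position'],b['position'];d1=ray(a,[p])[0];d2=ray(b,[q])[0]
    x=np.linalg.lstsq(np.c_[d1,-d2],o2-o1,rcond=None)[0];A,B=o1+d1*x[0],o2+d2*x[1];return ((A+B)/2).round(4),np.linalg.norm(A-B).round(4)
print(tri((362.5,215.5),(200,186.2)),tri((401.2,198.2),(160.5,187.5)))
print('shoulders top',onz(b,[(200,186),(160.5,187.5)],.083).round(4),'scene',onz(a,[(362.5,215.5),(401,198.2)],.083).round(4))
E
```

```text
0.132 2 z 0.0738 x 0.6034
0.14 13 z 0.0799 x 0.6038
0.148 13 z 0.0858 x 0.6042
0.156 10 z 0.0927 x 0.6035
0.164 11 z 0.0969 x 0.6028
0.172 10 z 0.1015 x 0.6019
0.18 10 z 0.1057 x 0.6011
0.188 10 z 0.1099 x 0.5996
0.196 8 z 0.1106 x 0.6
0.204 7 z 0.1065 x 0.5984
0.212 6 z 0.1024 x 0.5988
0.22 7 z 0.0975 x 0.5987
0.228 7 z 0.0942 x 0.5967
0.236 6 z 0.0842 x 0.5973
0.244 5 z 0.0714 x 0.5973
ymin/max 0.1342888935204778 0.24725363009850293
0.14 8 z 0.0782 x 0.6021
0.148 9 z 0.0895 x 0.6021
0.156 12 z 0.0959 x 0.6018
0.164 9 z 0.0997 x 0.6001
0.172 9 z 0.1038 x 0.6
0.18 10 z 0.107 x 0.5996
0.188 11 z 0.1096 x 0.5971
0.196 8 z 0.1076 x 0.595
0.204 8 z 0.1062 x 0.5968
0.212 7 z 0.1045 x 0.5966
0.22 6 z 0.0969 x 0.5952
0.228 7 z 0.0945 x 0.595
0.236 8 z 0.0879 x 0.5938
ymin/max 0.13758813606080555 0.23964345527573516
(array([0.6006, 0.1323, 0.0659]), np.float64(0.0027)) (array([0.5942, 0.2391, 0.0861]), np.float64(0.0093))
shoulders top [[0.5982 0.128  0.083 ]
 [0.5924 0.2355 0.083 ]] scene [[0.6104 0.1255 0.083 ]
 [0.5936 0.2453 0.083 ]]
```

```bash
cat > hk.py <<'E'
from pre import *
Rh=toolR(scaleR(5.0,0)); B=np.array([.5985,.191,.112])
d=np.array([np.cos(np.radians(5)),np.sin(np.radians(5)),0])
mv(B+[0,0,-.022+.154],Rh)
E
python3 -m inch '[[[0,-0.001,-0.004,0.005,0,0,0],[0,0,0,0.011,0,0,0],[0,0,0,0.01,0,0,0],[0,0,0,0,0,0,0],[0,0,0,0,0,0,0]]]'; python3 hk.py
```

```text
clock: 10.42
eef_pos: [0.5217, 0.1908, 0.2434]
ee_rot: [-3.137, -0.139, 0.002]
ft_force: [-0.6, 0.1, -1.5]
gripper_width: 0.023
grasp_force: 79.3
t 10.43 pos [0.5217 0.1908 0.2434] shift(tool,mm) [76.5  6.5 -0.7] turn(deg) [-0.1   0.08  0.07] world shift [76.8  0.2  0.6]
  F [-0.6  0.1 -1.5] w 0.023 gf 79.3 q [-0.46  0.69  0.09  1.57 -0.08  0.89 -1.82]
```

```bash
python3 -m inch '[[[0,0,0.0065,-0.001,0,0,0],[0,0.014,0,0,0,0,0],[0,0.014,0,0,0,0,0],[0,0.012,0,0,0,0,0],[0,0.01,0,0,0,0,0],[0,0.01,0,0,0,0,0],[0,0.009,0,0,0,0,0],[0,0.007,0,0,0,0,0],[0,0,0,0,0,0,0],[0,0,0,0,0,0,0]]]'; python3 hk.py; python3 - <<'E'
from h import *
a=snap('scene','scene3')
cv2.imwrite('pics/crop4.png',cv2.resize(a['img'][150:250,330:430],(600,600),interpolation=3))
E
```

```text
clock: 11.68
eef_pos: [0.5977, 0.191, 0.2442]
ee_rot: [-3.137, -0.139, 0.003]
ft_force: [-0.6, 0.3, -1.7]
gripper_width: 0.0228
grasp_force: 79.3
t 11.68 pos [0.5977 0.191  0.2442] shift(tool,mm) [0.8 0.1 0.2] turn(deg) [-0.1   0.09  0.08] world shift [ 0.8 -0.  -0.2]
  F [-0.6  0.3 -1.7] w 0.0228 gf 79.3 q [-0.4   0.8   0.09  1.28 -0.08  1.07 -1.78]
```

View pics/crop4.png

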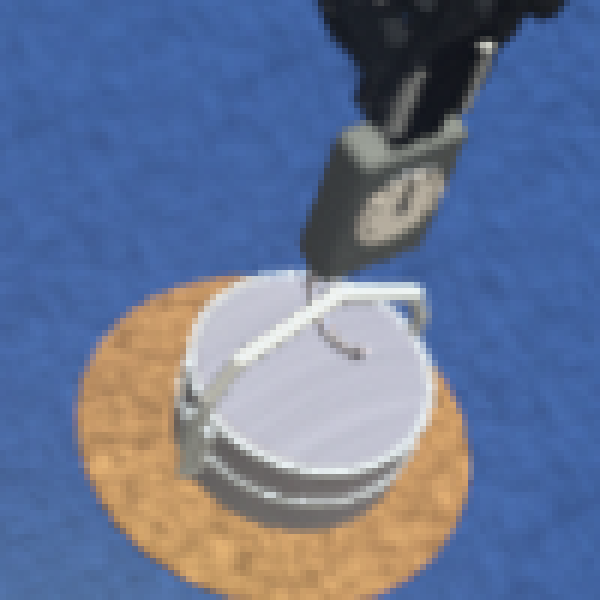

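Scene crop: the hook tip (360,355) is on the camera side of the bail, with the stem behind the wire near its peak (340,293), so the bar is in the hook. Now lifting slowly.

```bash
python3 -m inch '[[[0,0,0,-0.005,0,0,0],[0,0,0,-0.005,0,0,0],[0,0,0,-0.005,0,0,0],[0,0,0,-0.004,0,0,0],[0,0,0,-0.003,0,0,0],[0,0,0,-0.003,0,0,0],[0,0,0,-0.003,0,0,0],[0,0,0,-0.003,0,0,0],[0,0,0,-0.003,0,0,0],[0,0,0,0,0,0,0],[0,0,0,0,0,0,0]]]'; python3 hk.py
```

```text
clock: 13.1
eef_pos: [0.5979, 0.191, 0.2781]
ee_rot: [-3.137, -0.139, 0.003]
ft_force: [-0.2, 0.0, -5.0]
gripper_width: 0.0231
grasp_force: 79.0
t 13.1 pos [0.5979 0.191  0.2781] shift(tool,mm) [ 0.7  0.1 34.1] turn(deg) [-0.09  0.1   0.08] world shift [  0.6   0.  -34.1]
  F [-0.2  0.  -5. ] w 0.0231 gf 79.0 q [-0.4   0.77  0.1   1.22 -0.08  1.15 -1.78]
```

```bash
for i in 1; do python3 -m inch '[[[0,0,0,-0.003,0,0,0],[0,0,0,-0.003,0,0,0],[0,0,0,0,0,0,0],[0,0,0,0,0,0,0]]]'; python3 -m inch '[[[0,0,0,-0.003,0,0,0],[0,0,0,-0.003,0,0,0],[0,0,0,0,0,0,0],[0,0,0,0,0,0,0]]]'; python3 -m inch '[[[0,0,0,-0.003,0,0,0],[0,0,0,-0.003,0,0,0],[0,0,0,0,0,0,0],[0,0,0,0,0,0,0]]]'; python3 -m inch '[[[0,0,0,-0.003,0,0,0],[0,0,0,-0.003,0,0,0],[0,0,0,0,0,0,0],[0,0,0,0,0,0,0]]]';done | grep -E 'eef_pos|force'
python3 - <<'E'
from h import *
b=snap('scene','s4');C=cloud(b)
m=(np.hypot(C[...,0]-.598,C[...,1]-.191)<.045)&(C[...,2]>.05)&(C[...,2]<.105)
print(m.sum(),np.percentile(C[m][:,2],[10,30,50,70]))
E
```

```text
eef_pos: [0.5979, 0.191, 0.2841]
ft_force: [-0.1, -0.8, -4.9]
grasp_force: 78.9
eef_pos: [0.5979, 0.1911, 0.2902]
ft_force: [0.2, 0.2, -6.4]
grasp_force: 78.7
eef_pos: [0.5979, 0.1909, 0.2961]
ft_force: [-0.3, 0.5, -6.1]
grasp_force: 78.7
eef_pos: [0.5979, 0.1909, 0.3021]
ft_force: [-0.8, 0.0, -6.7]
grasp_force: 78.7
712 [0.06780638 0.06958719 0.07105143 0.0725325 ]
```

```bash
cat > lid.py <<'E'
from h import *
def lid(s):
    C=cloud(s);hsv=cv2.cvtColor(s['img'],cv2.COLOR_BGR2HSV)
    m=(np.hypot(C[...,0]-.598,C[...,1]-.191)<.045)&(C[...,2]>.05)&(C[...,2]<.14)&(hsv[...,1]<60)&(hsv[...,2]>120)
    m=cv2.erode(m.astype(np.uint8),np.ones((3,3)))>0
    P=C[m];z=P[:,2];k=abs(z-np.median(z))<.006
    q=np.linalg.lstsq(np.c_[P[k][:,:2]-[.598,.191],np.ones(k.sum())],z[k],rcond=None)[0]
    print(k.sum(),'lid z',q[2].round(4),'tilt',q[:2].round(3),'ctr',P[k][:,:2].mean(0).round(3))
E
python3 -c "
from lid import *
lid(load('scene0'));lid(load('scene3'));lid(load('s4'))"
```

```text
531 lid z 0.0634 tilt [-0.001  0.001] ctr [0.603 0.19 ]
510 lid z 0.0631 tilt [ 0.001 -0.008] ctr [0.603 0.19 ]
545 lid z 0.0715 tilt [-0.008  0.039] ctr [0.603 0.19 ]
```

```bash
python3 -m inch '[[[0,0,0,-0.003,0,0,0],[0,0,0,-0.003,0,0,0],[0,0,0,-0.003,0,0,0],[0,0,0,-0.003,0,0,0],[0,0,0,-0.003,0,0,0],[0,0,0,-0.003,0,0,0],[0,0,0,-0.003,0,0,0],[0,0,0,0,0,0,0],[0,0,0,0,0,0,0],[0,0,0,0,0,0,0],[0,0,0,0,0,0,0]]]'
python3 - <<'E'
from lid import *
s=snap('scene','s5');lid(s)
cv2.imwrite('pics/crop5.png',cv2.resize(s['img'][130:250,320:440],(600,600),interpolation=3))
E
```

```text
clock: 16.52
eef_pos: [0.598, 0.1909, 0.3232]
ee_rot: [-3.137, -0.139, 0.003]
ft_force: [0.4, 0.1, -6.8]
gripper_width: 0.0233
grasp_force: 78.7
523 lid z 0.0933 tilt [-0.014  0.037] ctr [0.604 0.189]
```

View pics/crop5.png

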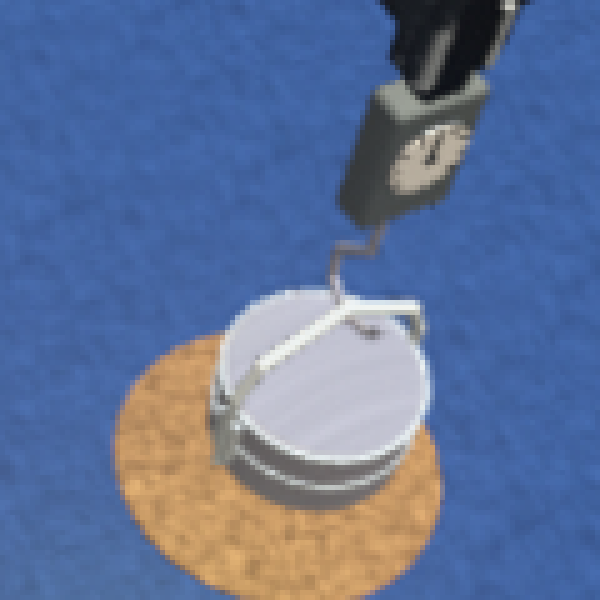

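The carrier hangs about 30 mm clear and is nearly level. The stretched hook is at (340,280) in the crop, catching the bail at its peak. I'll hold, then lower gently.

```bash
python3 -m inch '[[[0,0,0,0,0,0,0],[0,0,0,0,0,0,0],[0,0,0,0,0,0,0],[0,0,0,0,0,0,0],[0,0,0,0,0,0,0],[0,0,0,0,0,0,0],[0,0,0,0,0,0,0],[0,0,0,0,0,0,0],[0,0,0,0,0,0,0],[0,0,0,0,0,0,0],[0,0,0,0,0,0,0],[0,0,0,0,0,0,0]]]'; python3 -c "
from lid import *
lid(snap('scene','s6'))"
python3 -m inch '[[[0,0,0,0.002,0,0,0],[0,0,0,0.003,0,0,0],[0,0,0,0.003,0,0,0],[0,0,0,0.003,0,0,0],[0,0,0,0.003,0,0,0],[0,0,0,0.003,0,0,0],[0,0,0,0.003,0,0,0],[0,0,0,0.002,0,0,0],[0,0,0,0.002,0,0,0],[0,0,0,0.0015,0,0,0],[0,0,0,0.0015,0,0,0],[0,0,0,0.0015,0,0,0]]]'
python3 -m inch '[[[0,0,0,0.0015,0,0,0],[0,0,0,0.0015,0,0,0],[0,0,0,0.0015,0,0,0],[0,0,0,0.0015,0,0,0],[0,0,0,0.002,0,0,0],[0,0,0,0.003,0,0,0],[0,0,0,0.003,0,0,0],[0,0,0,0.003,0,0,0],[0,0,0,0.003,0,0,0],[0,0,0,0,0,0,0],[0,0,0,0,0,0,0]]]'; python3 -c "
from lid import *
lid(snap('scene','s7'))"; python3 hk.py
```

```text
clock: 18.08
eef_pos: [0.598, 0.1909, 0.3232]
ee_rot: [-3.137, -0.139, 0.002]
ft_force: [0.7, -0.4, -6.9]
gripper_width: 0.023
grasp_force: 78.7
533 lid z 0.0932 tilt [-0.012  0.037] ctr [0.604 0.189]
clock: 19.62
eef_pos: [0.598, 0.191, 0.2946]
ee_rot: [-3.137, -0.139, 0.002]
ft_force: [-0.2, 0.3, -7.0]
gripper_width: 0.0231
grasp_force: 78.7
clock: 21.0
eef_pos: [0.598, 0.191, 0.2748]
ee_rot: [-3.137, -0.139, 0.002]
ft_force: [-0.6, 1.0, -3.3]
gripper_width: 0.0232
grasp_force: 79.0
519 lid z 0.064 tilt [-0.011  0.032] ctr [0.603 0.189]
t 21.05 pos [0.598  0.191  0.2748] shift(tool,mm) [ 0.6  0.1 30.8] turn(deg) [-0.1   0.07  0.08] world shift [  0.5  -0.  -30.8]
  F [-0.9  1.3 -3.1] w 0.0234 gf 79.0 q [-0.4   0.77  0.1   1.23 -0.08  1.14 -1.78]
```

```bash
python3 -m inch '[[[0,0,0,0.003,0,0,0],[0,0,0,0.003,0,0,0],[0,0,0,0.003,0,0,0],[0,0,0,0.004,0,0,0],[0,0,0,0.004,0,0,0],[0,0,0,0.004,0,0,0],[0,0,0,0.004,0,0,0],[0,0,0,0.004,0,0,0],[0,0,0,0,0,0,0],[0,0,0,0,0,0,0]]]'; python3 - <<'E'
from lid import *
s=snap('scene','s8');lid(s);lid(load('scene0'))
cv2.imwrite('pics/crop6.png',cv2.resize(s['img'][150:250,330:430],(600,600),interpolation=3))
import hk
E
```

```text
clock: 22.3
eef_pos: [0.598, 0.191, 0.2458]
ee_rot: [-3.137, -0.139, 0.002]
ft_force: [-0.0, 0.5, -1.1]
gripper_width: 0.023
grasp_force: 79.4
532 lid z 0.0632 tilt [-0.01   0.018] ctr [0.604 0.189]
531 lid z 0.0634 tilt [-0.001  0.001] ctr [0.603 0.19 ]
t 22.35 pos [0.5979 0.191  0.2458] shift(tool,mm) [0.6 0.1 1.8] turn(deg) [-0.1   0.07  0.08] world shift [ 0.6 -0.  -1.8]
  F [ 0.1  0.4 -0.3] w 0.023 gf 79.4 q [-0.4   0.8   0.09  1.28 -0.08  1.07 -1.78]
```

View pics/crop6.png

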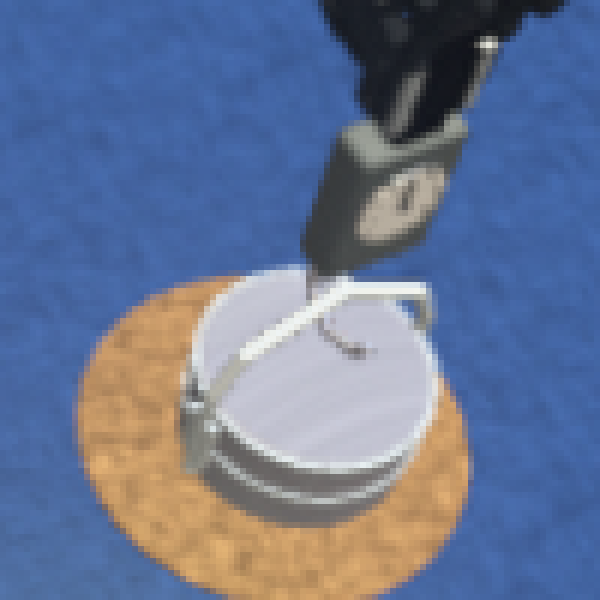

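The carrier stands on the trivet with the bail free, above the hook tip (360,352). Backing the hook out.

```bash
python3 -m inch '[[[0,0,0,0.002,0,0,0],[0,-0.006,0,0,0,0,0],[0,-0.008,0,0,0,0,0],[0,-0.01,0,0,0,0,0],[0,-0.01,0,0,0,0,0],[0,-0.012,0,0,0,0,0],[0,-0.015,0,0,0,0,0],[0,-0.015,0,0,0,0,0],[0,0,0,0,0,0,0],[0,0,0,0,0,0,0]]]'; python3 - <<'E'
from lid import *
s=snap('scene','s9');lid(s)
# return: above the stand pre pose, keep upright at z .36
import pre
st=robot.observe()
P=np.array([.5286,-.1653,.1733])-.16*pre.zg
mv(P,pre.Rg)
E
```

```text
clock: 23.6
eef_pos: [0.5225, 0.1844, 0.2439]
ee_rot: [-3.137, -0.139, 0.002]
ft_force: [0.0, -0.4, -1.8]
gripper_width: 0.0229
grasp_force: 79.3
534 lid z 0.0632 tilt [-0.006  0.016] ctr [0.603 0.19 ]
t 23.65 pos [0.5225 0.1843 0.2438] shift(tool,mm) [-49.3 428.6 -66.5] turn(deg) [ 19.93  27.08 -71.11] world shift [ -11.2 -431.4   65.9]
  F [ 0.7  1.4 -1.8] w 0.0228 gf 79.3 q [-0.44  0.68  0.09  1.57 -0.08  0.89 -1.81]
```

```bash
python3 -m inch '[[[0,0,0,-0.03,0,0,0],[0,0,0,-0.04,0,0,0],[0,0,0,-0.04,0,0,0],[0,-0.005,0.025,0,0,0,0],[0,-0.005,0.045,0,0,0,0],[0,-0.005,0.045,0,0,0,0],[0,-0.005,0.045,0,0,0,0],[0,-0.005,0.045,0,0,0,0],[0,-0.005,0.045,0,0,0,0],[0,-0.005,0.045,0,0,0,0],[0,-0.005,0.045,0,0,0,0],[0,-0.005,0.045,0,0,0,0]]]'
python3 -m inch '[[[0,-0.0043,0.0436,0,0,0,0],[0,0,0,0,0,0,0],[0,0,0,0,2.49,3.385,-8.89],[0,0,0,0,2.49,3.385,-8.89],[0,0,0,0,2.49,3.385,-8.89],[0,0,0,0,2.49,3.385,-8.89],[0,0,0,0,2.49,3.385,-8.89],[0,0,0,0,2.49,3.385,-8.89],[0,0,0,0,2.49,3.385,-8.89],[0,0,0,0,2.49,3.385,-8.89],[0,0,0,0,0,0,0],[0,0,0,0,0,0,0]]]'
python3 - <<'E'
from lid import *
lid(snap('scene','s10'))
import pre
mv(np.array([.5286,-.1653,.1733])-.12*pre.zg,R.from_rotvec([-2.123,-1.723,-.598]))
E
```

```text
clock: 25.15
eef_pos: [0.5116, -0.205, 0.3532]
ee_rot: [-3.137, -0.139, 0.002]
ft_force: [-0.7, -0.3, -0.8]
gripper_width: 0.0229
grasp_force: 79.4
clock: 26.65
eef_pos: [0.5114, -0.2468, 0.3533]
ee_rot: [-2.126, -1.719, -0.597]
ft_force: [0.1, -0.1, -0.9]
gripper_width: 0.023
grasp_force: 79.6
545 lid z 0.0633 tilt [-0.003  0.019] ctr [0.603 0.191]
t 26.7 pos [ 0.5114 -0.2466  0.3535] shift(tool,mm) [-23.2   0.1  77.1] turn(deg) [ 0.01  0.02 -0.14] world shift [  4.3  19.9 -77.9]
  F [-0.4 -0.2 -1.2] w 0.023 gf 79.6 q [ 0.84  0.76 -0.47  1.17 -0.22  1.42  0.3 ]
```

```bash
python3 -m inch '[[[0,-0.022,0,0.02,0,0,-0.14],[0,0,0,0.028,0,0,0],[0,0,0,0.029,0,0,0],[0,0,0,0,0,0,0],[0,0,0,0,0,0,0]]]'
python3 - <<'E'
from h import *
import pre
mv(np.array([.5286,-.1653,.1733]),R.from_rotvec([-2.123,-1.723,-.598]))
E
```

```text
clock: 27.32
eef_pos: [0.5158, -0.2266, 0.2771]
ee_rot: [-2.123, -1.725, -0.599]
ft_force: [0.0, -0.9, -2.4]
gripper_width: 0.0229
grasp_force: 79.4
t 27.32 pos [ 0.5158 -0.2266  0.2771] shift(tool,mm) [ -0.6  -0.3 121.2] turn(deg) [0.05 0.02 0.1 ] world shift [  12.8   61.3 -103.8]
  F [ 0.  -0.9 -2.4] w 0.0229 gf 79.4 q [ 0.82  0.81 -0.47  1.35 -0.21  1.19  0.34]
```

```bash
python3 -m inch '[[[0,0.0004,-0.0003,0.015,0,0,0],[0,0,0,0.02,0,0,0],[0,0,0,0.02,0,0,0],[0,0,0,0.015,0,0,0],[0,0,0,0.012,0,0,0],[0,0,0,0.01,0,0,0],[0,0,0,0.008,0,0,0],[0,0,0,0.006,0,0,0],[0,0,0,0.005,0,0,0],[0,0,0,0.004,0,0,0],[0,0,0,0,0,0,0],[0,0,0,0,0,0,0]]]'
python3 - <<'E'
from h import *
mv(np.array([.5286,-.1653,.1733]),R.from_rotvec([-2.123,-1.723,-.598]))
s=snap('scene','s11');b=snap('top','t11')
cv2.imwrite('pics/crop7.png',np.hstack([cv2.resize(s['img'][140:260,190:310],(400,400),interpolation=3),cv2.resize(b['img'][160:260,250:350],(400,400),interpolation=3)]))
E
```

```text
clock: 28.82
eef_pos: [0.5278, -0.167, 0.1783]
ee_rot: [-2.121, -1.725, -0.599]
ft_force: [-0.2, 0.0, -2.6]
gripper_width: 0.023
grasp_force: 79.7
t 28.82 pos [ 0.5278 -0.167   0.1783] shift(tool,mm) [-1.   0.4  5.2] turn(deg) [-0.01 -0.05  0.12] world shift [ 0.8  1.7 -5. ]
  F [-0.2  0.  -2.6] w 0.023 gf 79.7 q [ 0.75  0.91 -0.48  1.55 -0.22  0.87  0.36]
```

View pics/crop7.png

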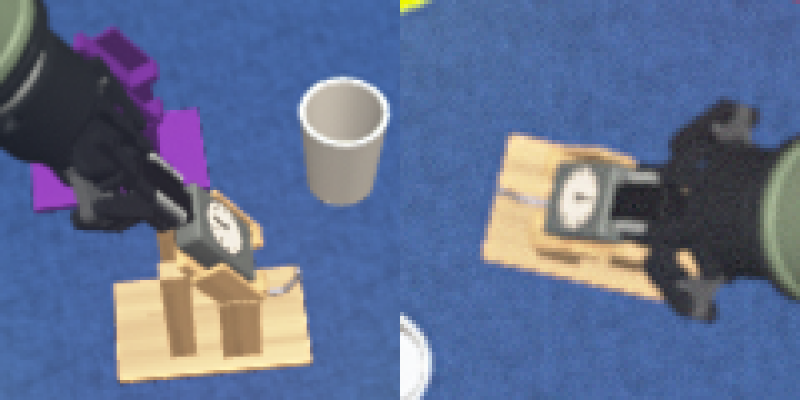

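The scale is between the cheeks with its hook through the gap (285,285), about 5 mm short of the ledges. Lowering the rest of the way.

```bash
python3 -m inch '[[[0,-0.0003,0.0003,0.002,0,0,0],[0,-0.0004,0,0.0015,0,0,0],[0,-0.0002,0,0.0015,0,0,0],[0,0,0,0,0,0,0],[0,0,0,0,0,0,0]]]'
python3 - <<'E'
from h import *
mv(np.array([.5286,-.1653,.1733]),R.from_rotvec([-2.123,-1.723,-.598]))
E
```

```text
clock: 29.55
eef_pos: [0.5284, -0.1652, 0.1734]
ee_rot: [-2.121, -1.725, -0.599]
ft_force: [-0.4, 0.1, -0.7]
gripper_width: 0.023
grasp_force: 79.8
t 29.55 pos [ 0.5284 -0.1652  0.1734] shift(tool,mm) [-0.1  0.2  0.1] turn(deg) [-0.02 -0.05  0.12] world shift [ 0.2 -0.1 -0.1]
  F [-0.4  0.1 -0.7] w 0.023 gf 79.8 q [ 0.74  0.91 -0.48  1.56 -0.22  0.86  0.36]
```

```bash
python3 -m inch '[[[0,0,0,0.0007,0,0,0],[0,0,0,0,0,0,0],[0,0,0,0,0,0,0]]]' 
python3 -m inch '[[[0.35,0,0,0,0,0,0],[0.5,0,0,0,0,0,0],[0.7,0,0,0,0,0,0],[1,0,0,0,0,0,0],[1,0,0,0,0,0,0],[1,0,0,0,0,0,0],[1,0,0,0,0,0,0],[1,0,0,0,0,0,0]]]' 20
python3 -c "
from h import *
b=snap('top','t12');s=snap('scene','s12')"
```

```text
clock: 29.92
eef_pos: [0.5284, -0.1653, 0.1733]
ee_rot: [-2.121, -1.725, -0.599]
ft_force: [-4.6, -4.9, 10.7]
gripper_width: 0.0232
grasp_force: 81.5
clock: 30.92
eef_pos: [0.5285, -0.1648, 0.1728]
ee_rot: [-2.12, -1.725, -0.599]
ft_force: [-0.2, 0.6, -1.0]
gripper_width: 0.0853
grasp_force: 0.0
```

Seated (a 12 N touch) and released. Backing out along the slope, then up, and checking.

```bash
python3 -m inch '[[[1,0,0,-0.01,0,0,0],[1,0,0,-0.02,0,0,0],[1,0,0,-0.03,0,0,0],[1,0,0,-0.04,0,0,0],[1,0,0,-0.045,0,0,0],[1,0,0,-0.045,0,0,0],[1,0,0,-0.045,0,0,0],[1,0,0,0,0,0,0],[1,0,0,0,0,0,0]]]'
python3 - <<'E'
from lid import *
s=snap('scene','s13');b=snap('top','t13');lid(s)
g=lambda i,a,c,n:cv2.resize(i[a:a+n,c:c+n],(300,300),interpolation=3)
a0=load('scene0')['img'];b0=load('top0')['img']
cv2.imwrite('pics/crop8.png',np.vstack([np.hstack([g(a0,165,200,100),g(s['img'],165,200,100)]),np.hstack([g(a0,180,330,80),g(s['img'],180,330,80)])]))
d=cv2.absdiff(s['img'],a0).max(2)
for n,(y0,y1,x0,x1) in dict(stand=(185,260,220,290),dish=(255,320,310,380),cup=(160,205,275,310),red=(285,350,200,275),book=(230,330,95,180),carrier=(185,255,335,415)).items():print(n,(d[y0:y1,x0:x1]>40).sum())
for nm,i in(('s',s),('t',b)):
    C=cloud(i);C0=cloud(load('scene0' if nm=='s' else 'top0'))
    for D in(C0,C):
        hsv=cv2.cvtColor((i if D is C else load('scene0' if nm=='s' else 'top0'))['img'],cv2.COLOR_BGR2HSV)
        bk=(hsv[...,2]<60)&(D[...,2]>.13)&(D[...,2]<.215)&(abs(D[...,0]-.53)<.03)&(abs(D[...,1]+.16)<.04)
        print(nm,bk.sum(),np.median(D[bk],0).round(4))
E
```

```text
clock: 32.15
eef_pos: [0.503, -0.2847, 0.373]
ee_rot: [-2.12, -1.725, -0.599]
ft_force: [-0.1, -0.3, -0.0]
gripper_width: 0.0856
grasp_force: 0.0
551 lid z 0.0632 tilt [-0.004  0.017] ctr [0.603 0.191]
stand 2
dish 0
cup 0
red 0
book 0
carrier 177
s 223 [ 0.5377 -0.1672  0.1844]
s 221 [ 0.5376 -0.1673  0.1843]
t 119 [ 0.5264 -0.1637  0.188 ]
t 120 [ 0.5263 -0.1638  0.1877]
```

View pics/crop8.png

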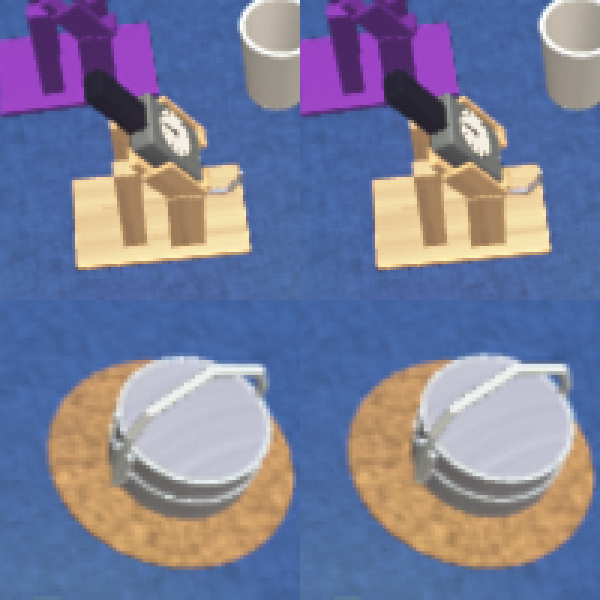

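The before/after crops match. The scale is back in the stand as it was, and the carrier stands on the trivet within about 2 mm of its old place. The bystanders haven't moved.

```bash
python3 -c "
from h import *
print(ticket.hand_in())"
```

```text
the job is handed in; nothing more can be done
None
```

The job is handed in at about 32 s: I hung the carrier about 3 cm clear of its trivet for over a second, set it back down and unhooked it, and put the scale back in its stand as it was.

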